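# Rack the weld test plates by thickness

## Robot

A 6-joint arm with a two-finger parallel gripper is mounted at the origin on the work surface. World frame = base frame: x ahead of the robot, y to its left, z up, the work surface at z = 0. Lengths are in m, angles in rad, forces in N, time in s.
With the tool pointing down it reaches from about 0.3 to 0.775 m from the base axis. Payload 14.6 kg.
Tool frame: the origin (TCP) lies midway between the tips of the shut fingers; the grasp point (between the pads) lies 19 mm behind it; z points along the fingers, y is the line along which they close (so a half turn about z gives the same grasp; the last joint's range is limited). The gripper opens to 85 mm and grips with 20 to 120 N. Pads are 22 mm wide; open, the fingers measure 114 mm over their backs; the gripper's body (76 mm by 85 mm) begins 54 mm behind the grasp point. The pads swing forward as they close: fully open they stand 13 mm farther back than shut.
Start: joints at [-1.406, 0.3, 1.521, -0, 1.321, -0.067], TCP at [0.126, -0.535, 0.196] pointing down, gripper open.
Joint ranges: [-3.03, 3.03], [-0.79, 2.21], [0.23, 2.52], [-1.04, 4.18], [0, 3.07], [-2.55, 2.55]. Speed limits (rad/s): [2.22, 2.22, 2.57, 3.14, 3.14, 3.14].

## Interface

Orientations are given as [roll, pitch, yaw] about the fixed x, y, z axes, in that order (R = Rz(yaw) Ry(pitch) Rx(roll)).
In Python, from rig import arm gives the robot as it stands.
- The arm moves only by the shell command python3 -m inch 'ROWS'. ROWS is JSON, one flat list of numbers, 7 for each row, row after row: the turn, a rotation vector about the tool's x, y, z in units of 10 degrees (1.0 is 10 degrees), then the shift along the tool's x, y, z in units of 25 mm (1.0 is 25 mm), then the opening, from 0 (shut) to 1 (fully open). A call has 1 to 10 rows; each row is the pose to reach, as a shift and turn from the pose commanded when the call began, along the tool's axes at that moment; what a row does not reach only later rows make up. A row lasts 1/8 s, in which the tool goes at most 62.5 mm and 10.7 degrees, less where a joint would pass 70% of its speed; a pose out of reach is approached as far as the arm can. A call with a gripper value outside its range is refused whole. The fingers move at their own pace and stop on an object; the grip force is fixed at half the most. Time passes only in rows, so rows that repeat a pose let the fingers close. It gives the time, the measured TCP pose, the force, the opening and the grip force at its end, in the units of the state.
- arm.sense(): the state, without advancing time (a new reading comes with each control period).
- arm.snapshot(name): name is "side" or "top" or "wrist"; returns a dict with "frame" (420x560x3 uint8, blue, green, red), "K" (3x3 intrinsics, pixels), "distortion" ([k1, k2, p1, p2, k3] as OpenCV has them; the pictures are not rectified), "xyz" and "attitude" of the camera in the world. Camera axes: x right, y up, looking along -z (the intrinsics and any distortion apply to the point x, -y, -z); pixel columns grow to the right and rows downward; lengths in m; the calibration is good to about 2 mm. A picture is of the moment at which its call begins. There is no depth.
- arm.close_job(): hands the job in; it is judged then, once.
Trained networks look in a picture, given as the dict that the camera call returned (one of the last four; its "shot" number tells which), for a name from the list of things; names that differ only in an ending like _2 or _b are one class to them, and where a whole thing is asked for, a point or a joint stands for the part that bears it (a point fixed in the world has none). Each returns a list of dicts, best first, with "confidence" (0 to 1); they miss things now and then, are a little off and sometimes report something else, mostly with a low value. They report only what shows in the picture. A call takes as long as a camera call. They do not tell look-alikes from the thing itself.
- arm.silhouettes(picture, query): "region" (420x560 bool, what is visible of it) and "box" ([left, top, right, bottom] in pixels, round what is visible of it).
The state is a dict: "time_s": time; "joint_pos": joint angles; "qvel": joint speeds; "joint_torque": joint torques, N m; "ee_pos": TCP position; "orientation": TCP orientation; "force": force on the tool from outside, world axes, zero at the start; "ft_torque": the same for the moment, N m; "grip_width": finger opening in m; "finger_force": force on a finger pad.
Only numpy, scipy, OpenCV 4.12 (cv2) and the standard library are available. Lean on these libraries where they do the work, as an engineer would, in place of code of your own. Each camera call takes 0.05 s, during which the arm holds its last target. There are 200 camera calls.

## Task

Put the four plain rectangular aluminium test plates away in the slotted stands, each on its long edge in the stand whose slot matches its thickness (every slot is 6 mm wider than its plate): standing upright, down on the slot's floor, and centred along the slot. Leave the angle offcut and the square-tube offcut, which stand among the plates, where they are.

Things in the scene. Friction and masses are not known exactly. Their poses are not given: they have to be found in the camera images.
- plate12: Loose plain solid rectangular aluminium plate, 12 mm thick (its y), 70 mm long (its x), 60 mm tall (its z), standing on its long edge on the bench, about 136 g. Origin at the centre of its underside; z up. Top face is a plain 70 x 12 mm rectangle from above.
- plate20: Loose plain solid rectangular aluminium plate, 20 mm thick (its y), 70 mm long (its x), 60 mm tall (its z), standing on its long edge on the bench, about 227 g. Origin at the centre of its underside; z up. Top face is a plain 70 x 20 mm rectangle from above.
- plate28: Loose plain solid rectangular aluminium plate, 28 mm thick (its y), 70 mm long (its x), 60 mm tall (its z), standing on its long edge on the bench, about 318 g. Origin at the centre of its underside; z up. Top face is a plain 70 x 28 mm rectangle from above.
- plate36: Loose plain solid rectangular aluminium plate, 36 mm thick (its y), 70 mm long (its x), 60 mm tall (its z), standing on its long edge on the bench, about 408 g. Origin at the centre of its underside; z up. Top face is a plain 70 x 36 mm rectangle from above.
- stand12: Fixed slotted steel stand for the 12 mm plate: an open-ended slot 18 mm wide (across its y), 80 mm long (along its x), between two 5 mm walls on a base 80 x 44 mm. Origin: centre of its underside, on the bench; slot floor 6 mm above it. Walls stand upright to 22 mm above the bench, then lips flare outward to 31 mm, where the mouth is 30 mm wide.
- stand20: Fixed slotted steel stand for the 20 mm plate: an open-ended slot 26 mm wide (across its y), 80 mm long (along its x), between two 5 mm walls on a base 80 x 52 mm. Origin: centre of its underside, on the bench; slot floor 6 mm above it. Walls stand upright to 22 mm above the bench, then lips flare outward to 31 mm, where the mouth is 38 mm wide.
- stand28: Fixed slotted steel stand for the 28 mm plate: an open-ended slot 34 mm wide (across its y), 80 mm long (along its x), between two 5 mm walls on a base 80 x 60 mm. Origin: centre of its underside, on the bench; slot floor 6 mm above it. Walls stand upright to 22 mm above the bench, then lips flare outward to 31 mm, where the mouth is 46 mm wide.
- stand36: Fixed slotted steel stand for the 36 mm plate: an open-ended slot 42 mm wide (across its y), 80 mm long (along its x), between two 5 mm walls on a base 80 x 68 mm. Origin: centre of its underside, on the bench; slot floor 6 mm above it. Walls stand upright to 22 mm above the bench, then lips flare outward to 31 mm, where the mouth is 54 mm wide.
- angle_offcut: Loose aluminium angle offcut standing on end, 50 mm tall; from above an L with legs 45 mm by 45 mm, 6 mm thick. Origin at the centre of the 45 mm square on its underside. Not to be moved.
- tube_offcut: Loose aluminium square-tube offcut standing on end, 50 mm tall; from above a hollow 40 mm square with 4 mm walls. Origin at the centre of its underside. Not to be moved.
Not all that is in view belongs to the job. What is shaped like the plate28 but red is not meant.

How it is judged:
By the outcome, as a careful person would: the job done as asked, in the order asked, and still so for the second after the job is handed in, with the robot touching nothing.
It also fails if it takes over 112 s, if anything falls off the work surface, if the arm or the gripper's body presses on something with over 40 N, if the wrist force passes 120 N, or if a joint passes its speed limit or range.

## Working session

There is one attempt and no reset: what is moved stays moved. The work goes in short steps, Python scripts to look and compute and a shell command to move; the robot and the scene stay as the last step left them, time stands still between calls to the robot, and variables do not carry over. Pictures are saved under pics/ and viewed, at most 15 in all, crops included, and the job is handed in when it is done.

```bash
ls; mkdir -p pics; python3 - <<'E'
from rig import arm
import cv2
print(arm.sense())
for n in("top","side"):
    s=arm.snapshot(n); cv2.imwrite(f"pics/{n}0.png",s["frame"])
    print(n,s["K"],s["distortion"],s["xyz"],s["attitude"],s["shot"])
E
```

```text
pics
{'time_s': 0.0, 'joint_pos': array([-1.40559226e+00,  3.00503845e-01,  1.52159195e+00,  1.02761169e-05,
        1.32070457e+00, -6.65913309e-02]), 'qvel': array([-0.00165881, -0.00177002, -0.0009298 ,  0.00020724,  0.00065951,
        0.00141254]), 'joint_torque': array([ 1.55973030e-03, -5.43507850e+01, -3.61791372e+01, -2.37950374e-06,
        4.00747347e-03,  2.56167311e-06]), 'ee_pos': array([ 0.12630723, -0.53501254,  0.19589878]), 'orientation': array([-3.14038828e+00, -9.02949082e-05,  2.31792793e-01]), 'force': array([-0.79185179,  0.36806085,  0.06148956]), 'ft_torque': array([ 0.07393678, -0.00113526, -0.03510043]), 'finger_force': 0.0, 'grip_width': 0.08570782957840654}
top [[419.30630067   0.         279.41915689]
 [  0.         419.30630067 208.85138681]
 [  0.           0.           1.        ]] [-0.02916864  0.          0.          0.          0.        ] [ 0.33573682 -0.04796263  1.10468863] [ 0.1458859   0.01752575 -1.56991594] 1
side [[533.72042946   0.         277.37387579]
 [  0.         533.72042946 200.89624947]
 [  0.           0.           1.        ]] [0.0570381 0.        0.        0.        0.       ] [-0.04458949  0.84383381  1.06550134] [ 0.79475162 -0.0081584  -2.56908764] 2
```

View pics/top0.png

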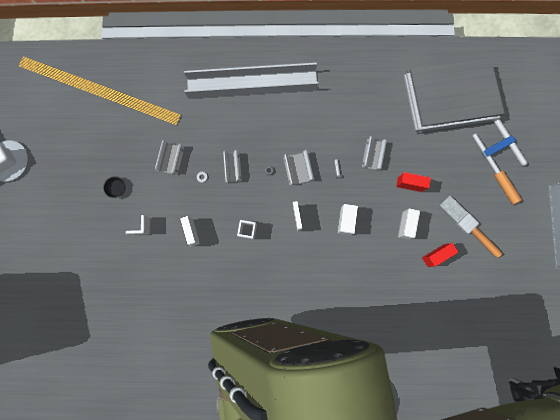

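View pics/side0.png

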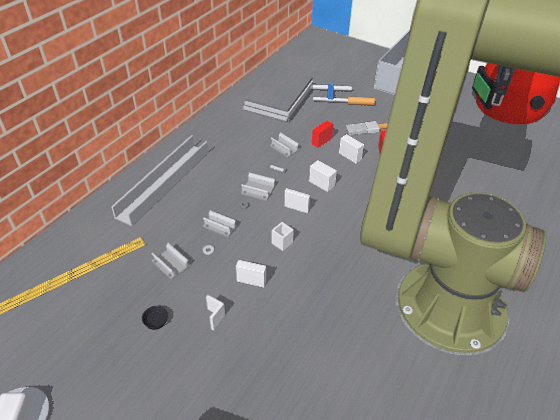

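The top view shows, left to right in the near row: the angle (137,226), a plate (190,230), the tube (247,229), and plates at (300,216), (348,219) and (410,223). The stands are at (172,157), (233,166), (299,167) and (375,153). Red look-alikes are at (413,182) and (440,255). Next I'll get the networks' regions and fit the poses.

```bash
cat > h.py <<'E'
import numpy as np, cv2, itertools
from scipy.spatial.transform import Rotation as R
from scipy.optimize import minimize
from rig import arm
def project(s,P):
    C=(np.atleast_2d(P)-s["xyz"])@R.from_euler("xyz",s["attitude"]).as_matrix()
    C=C*[1,-1,-1]
    return cv2.projectPoints(C,np.zeros(3),np.zeros(3),np.array(s["K"]),np.array(s["distortion"],float))[0][:,0]
def ray(s,uv,z):
    p=cv2.undistortPoints(np.array([[uv]],float),np.array(s["K"]),np.array(s["distortion"],float))[0,0]
    d=R.from_euler("xyz",s["attitude"]).as_matrix()@[p[0],-p[1],-1]
    return np.array(s["xyz"])+d*(z-s["xyz"][2])/d[2]
def box(p,L,T,z0,z1):
    c,n=np.cos(p[2]),np.sin(p[2])
    return np.array([[p[0]+c*a-n*b,p[1]+n*a+c*b,z] for a in(-L/2,L/2) for b in(-T/2,T/2) for z in(z0,z1)])
def mask(s,polys,k=4):
    m=np.zeros((420*k,560*k),np.uint8)
    for P in polys:
        h=cv2.convexHull(((project(s,P)+.5)*k-.5).astype(np.float32))
        cv2.fillPoly(m,[np.round(h*16).astype(np.int32)],1,shift=4)
    return cv2.resize(m.astype(np.float32),(560,420),interpolation=cv2.INTER_AREA)
def plate(p,t): return [box(p,.07,t,0,.06)]
def stand(p,w):   # w slot width
    o=[box(p,.08,w+.026,0,.006)]
    n=np.array([-np.sin(p[2]),np.cos(p[2])])
    for s in(-1,1):
        q=[p[0]+s*n[0]*(w/2+.0025),p[1]+s*n[1]*(w/2+.0025),p[2]]
        a=box(q,.08,.005,0,.022)
        b=box([q[0]+s*n[0]*.006,q[1]+s*n[1]*.006,p[2]],.08,.005,.0305,.031)
        c=box(q,.08,.005,.0215,.022)
        o+=[a,np.vstack([b,c])]
    return o
def fit(views,model,p0):
    f=lambda p:sum(np.abs(mask(s,model(p))-r).sum() for s,r in views)
    best=None
    for dy in(-.3,0,.3):
        q=np.array(p0)+[0,0,dy]
        S=np.vstack([q]+[q+d for d in np.diag([.012,.012,.25])])
        r=minimize(f,q,method="Nelder-Mead",options=dict(initial_simplex=S,xatol=2e-4,fatol=.3,maxiter=120))
        if best is None or r.fun<best.fun: best=r
    return best.x,best.fun
E
python3 - <<'E'
from h import *
s=arm.snapshot("top");d=arm.snapshot("side")
for n in["plate12","plate20","plate28","plate36","stand12","stand20","stand28","stand36","angle_offcut","tube_offcut"]:
    for v in(s,d):
        print(n,v["shot"]-s["shot"],[(round(float(o["confidence"]),2),[int(b) for b in o["box"]],int(o["region"].sum())) for o in arm.silhouettes(v,n)])
E
```

```text
plate12 0 [(0.92, [338, 203, 358, 234], 488), (0.81, [423, 246, 457, 266], 454), (0.8, [398, 209, 418, 239], 476), (0.75, [395, 169, 428, 190], 479), (0.61, [180, 217, 199, 245], 310), (0.52, [295, 203, 300, 230], 169)]
plate12 1 [(0.97, [336, 133, 362, 163], 498), (0.94, [308, 164, 338, 190], 604), (0.76, [284, 186, 310, 211], 465), (0.75, [310, 116, 332, 147], 410), (0.62, [233, 257, 266, 284], 677), (0.52, [378, 129, 386, 148], 64)]
plate20 0 [(0.92, [338, 203, 358, 234], 488), (0.81, [423, 246, 457, 266], 454), (0.8, [398, 209, 418, 239], 476), (0.75, [395, 169, 428, 190], 479), (0.61, [180, 217, 199, 245], 310), (0.52, [295, 203, 300, 230], 169)]
plate20 1 [(0.97, [336, 133, 362, 163], 498), (0.94, [308, 164, 338, 190], 604), (0.76, [284, 186, 310, 211], 465), (0.75, [310, 116, 332, 147], 410), (0.62, [233, 257, 266, 284], 677), (0.52, [378, 129, 386, 148], 64)]
plate28 0 [(0.92, [338, 203, 358, 234], 488), (0.81, [423, 246, 457, 266], 454), (0.8, [398, 209, 418, 239], 476), (0.75, [395, 169, 428, 190], 479), (0.61, [180, 217, 199, 245], 310), (0.52, [295, 203, 300, 230], 169)]

[... 1399 characters left out ...]
, 184], 731)]
stand28 1 [(0.9, [204, 209, 236, 234], 509), (0.82, [267, 132, 297, 157], 415), (0.75, [150, 244, 191, 281], 767), (0.61, [238, 173, 275, 198], 680)]
stand36 0 [(0.97, [364, 139, 383, 166], 542), (0.93, [154, 140, 182, 173], 696), (0.91, [226, 150, 243, 183], 452), (0.86, [285, 152, 311, 184], 731)]
stand36 1 [(0.9, [204, 209, 236, 234], 509), (0.82, [267, 132, 297, 157], 415), (0.75, [150, 244, 191, 281], 767), (0.61, [238, 173, 275, 198], 680)]
angle_offcut 0 [(0.71, [126, 216, 152, 236], 227)]
angle_offcut 1 [(0.56, [206, 296, 226, 329], 364)]
tube_offcut 0 [(0.62, [238, 220, 252, 236], 77)]
tube_offcut 1 [(0.83, [271, 221, 291, 249], 432), (0.46, [207, 293, 227, 330], 412)]
```

```bash
python3 - <<'E'
from h import *
s=arm.snapshot("top");d=arm.snapshot("side")
for kind,ts,mod,zc in(("plate12",(12,20,28,36),plate,.03),("stand12",(18,26,34,42),stand,.012)):
    A=arm.silhouettes(s,kind);B=arm.silhouettes(d,kind)
    for a in A:
        v,u=np.nonzero(a["region"]); c=ray(s,(u.mean(),v.mean()),zc)
        if s["frame"][a["region"]].mean(0)[0]<80: print("red",c);continue
        e=project(d,c)[0]
        b=min(B,key=lambda b:np.hypot(*(np.array([(b["box"][0]+b["box"][2])/2,(b["box"][1]+b["box"][3])/2])-e)))
        out=[]
        for t in ts:
            p,f=fit([(s,a["region"].astype(np.float32)),(d,b["region"].astype(np.float32))],lambda p:mod(p,t/1e3),[c[0],c[1],0])
            out.append((round(f),t,np.round(p,4)))
        print(kind,a["box"],b["box"]);[print("   ",*o) for o in sorted(out,key=lambda o:o[0])]
E
```

```text
plate12 [336.7, 203.5, 360.5, 234.7] [305.4, 160.9, 334.5, 191.4]
    116 36 [ 0.4668 -0.2042 -0.1875]
    138 28 [ 0.4669 -0.2062 -0.1012]
    253 20 [ 0.4674 -0.2066  0.0119]
    380 12 [ 0.4677 -0.2069  0.1586]
plate12 [396.8, 208.6, 418.1, 241.5] [337.4, 133.2, 360.6, 161.3]
    142 28 [ 0.4554 -0.36   -0.1984]
    154 20 [ 0.4549 -0.3615 -0.2312]
    236 36 [ 0.4554 -0.3594 -0.3825]
    245 12 [ 0.4547 -0.3622 -0.098 ]
plate12 [179.5, 215.8, 201.3, 246.3] [232.5, 259.2, 266.1, 286.7]
    109 20 [0.4374 0.2002 0.297 ]
    160 28 [0.4374 0.201  0.3585]
    221 12 [0.4368 0.2008 0.2817]
    307 36 [0.4373 0.2005 0.5641]
red [ 0.3760187  -0.43718222  0.03      ]
red [ 0.56545518 -0.37749751  0.03      ]
plate12 [237.8, 221.0, 255.0, 236.0] [285.2, 186.2, 312.2, 212.3]
    823 12 [ 0.4465  0.0678 -1.001 ]
    979 20 [ 0.4557  0.0524 -1.0063]
    1147 28 [ 0.4489  0.0574 -1.0117]
    1326 36 [ 0.4451  0.0536 -1.0291]
plate12 [294.1, 200.8, 300.5, 228.3] [285.2, 186.2, 312.2, 212.3]
    106 12 [ 0.4751 -0.0751  0.1579]
    195 20 [ 0.4754 -0.0757  0.0583]
    331 28 [ 0.4763 -0.0746 -0
[... 187 characters left out ...]
 317 26 [ 0.6082 -0.0798  0.2277]
    463 18 [ 0.6071 -0.0756  0.2593]
stand12 [224.6, 149.3, 243.5, 184.1] [204.1, 208.1, 236.0, 234.8]
    120 18 [0.6124 0.0981 0.0935]
    274 26 [0.6137 0.0964 0.1301]
    446 34 [0.6151 0.0935 0.1719]
    601 42 [0.6155 0.095  0.2652]
stand12 [155.3, 142.9, 181.7, 173.6] [152.3, 244.6, 188.0, 278.4]
    172 26 [ 0.6371  0.2676 -0.1703]
    189 34 [ 0.6375  0.2672 -0.2447]
    325 18 [ 0.6361  0.2672 -0.0287]
    353 42 [ 0.637   0.267  -0.2701]
stand12 [364.3, 138.7, 383.8, 171.3] [270.0, 134.0, 300.1, 155.4]
    154 18 [ 0.645  -0.2834 -0.2091]
    154 26 [ 0.6452 -0.2818 -0.2536]
    280 34 [ 0.6462 -0.283  -0.321 ]
    428 42 [ 0.6486 -0.2833 -0.4908]
```

```bash
cat >> h.py <<'E'
def plan(x,y,z,yaw):
    """turn (10 deg) and shift (25 mm) in the tool's present axes to reach a downward pose"""
    s=arm.sense(); A=R.from_euler("xyz",s["orientation"]); B=R.from_euler("xyz",[np.pi,0,yaw])
    t=np.degrees((A.inv()*B).as_rotvec())/10; v=A.inv().apply(np.array([x,y,z])-s["ee_pos"])/.025
    print("from",np.round(s["ee_pos"],4),"yaw",round(s["orientation"][2],3),"t",round(s["time_s"],2),"-> turn",np.round(t,2),"shift",np.round(v,2))
def look(q,mod,p0,name=None):
    """refine pose with the wrist camera"""
    w=arm.snapshot("wrist"); c=project(w,[p0[0],p0[1],.03])[0]
    if name: cv2.imwrite(f"pics/{name}.png",w["frame"])
    D=arm.silhouettes(w,q)
    if not D: return print("none")
    d=min(D,key=lambda o:np.hypot(*(np.array([(o["box"][0]+o["box"][2])/2,(o["box"][1]+o["box"][3])/2])-c)))
    p,f=fit([(w,d["region"].astype(np.float32))],mod,p0)
    print(q,"pred px",c.round(),"box",np.round(d["box"]),d["confidence"],"pose",p.round(4),"resid",round(f),"/",d["region"].sum())
E
python3 -c "
from h import *
plan(.4555,-.36,.22,-.2)"
```

```text
from [ 0.1263 -0.5353  0.1965] yaw 0.232 t 1.5 -> turn [-0.   -0.    2.47] shift [14.42 -3.8  -0.94]
```

```bash
python3 -m inch '[0,0,2.47,14.42,-3.8,-0.94,1, 0,0,2.47,14.42,-3.8,-0.94,1, 0,0,2.47,14.42,-3.8,-0.94,1, 0,0,2.47,14.42,-3.8,-0.94,1, 0,0,2.47,14.42,-3.8,-0.94,1, 0,0,2.47,14.42,-3.8,-0.94,1, 0,0,2.47,14.42,-3.8,-0.94,1, 0,0,2.47,14.42,-3.8,-0.94,1]'; python3 -c "
from h import *
look('plate28',lambda p:plate(p,.028),[.4555,-.36,-.2],'w1')
plan(.4555,-.36,.22,-.2)"
```

```text
time_s: 2.5
ee_pos: [0.4554, -0.3599, 0.2197]
orientation: [-3.142, 0.0, -0.198]
force: [-0.8, -0.2, -0.5]
grip_width: 0.085
finger_force: 0.0
plate28 pred px [277. 176.] box [265. 150. 292. 212.] 0.96 pose [ 0.4523 -0.3606 -0.2282] resid 100 / 1507
from [ 0.4544 -0.3607  0.2199] yaw -0.2 t 2.6 -> turn [ 0.  0. -0.] shift [ 0.04 -0.04 -0.  ]
```

View pics/w1.png

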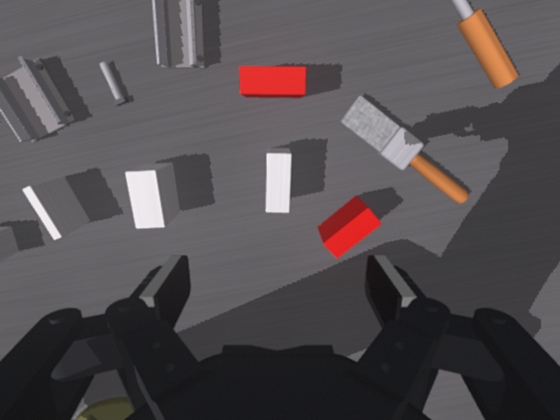

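The w1 view shows three similar things: white at (279,181), red at (272,80) and red at (349,226). The white one is 27 px thick and 62 px long, so about 28 mm, and it isn't red, which makes it plate28. I'll check that in a crop and work out the descent.

```bash
python3 -c "
from h import *
i=cv2.imread('pics/w1.png')[40:270,200:400]; cv2.imwrite('pics/c1.png',cv2.resize(i,None,fx=2.5,fy=2.5))
plan(.4535,-.3604,.024,-.22)"
```

```text
from [ 0.4544 -0.3607  0.2199] yaw -0.2 t 2.6 -> turn [0.   0.   0.11] shift [-0.04 -0.01  7.84]
```

View pics/c1.png

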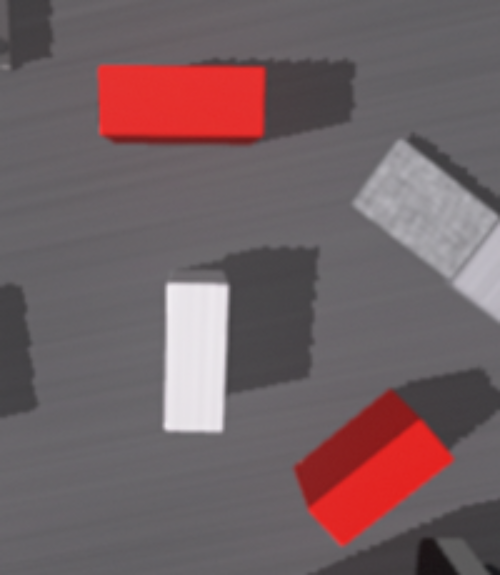

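The crop confirms it: the white plate at (195,357) measures 60 x 148 px, a ratio of 0.41, which fits 28 x 70 mm. The two red ones stay untouched. Descending now to grasp and lift.

```bash
python3 -m inch '[0,0,0.12,-0.04,0,5,0.8, 0,0,0.12,-0.04,0,5,0.8, 0,0,0.12,-0.04,0,7.84,0.8, 0,0,0.12,-0.04,0,7.84,0.8, 0,0,0.12,-0.04,0,7.84,0, 0,0,0.12,-0.04,0,7.84,0, 0,0,0.12,-0.04,0,7.84,0, 0,0,0.12,-0.04,0,7.84,0, 0,0,0.12,-0.04,0,7.84,0]'
python3 -m inch '[0,0,0,0,0,0,0, 0,0,0,0,0,-1,0, 0,0,0,0,0,-3,0, 0,0,0,0,0,-4.4,0, 0,0,0,0,0,-4.4,0]'; python3 -c "
from h import *
plan(.5375,.267,.17,-.24)"
```

```text
time_s: 3.72
ee_pos: [0.4553, -0.36, 0.0262]
orientation: [3.141, -0.002, -0.22]
force: [-2.7, 5.0, 15.3]
grip_width: -0.0001
finger_force: 7.3
time_s: 4.35
ee_pos: [0.4555, -0.3607, 0.1375]
orientation: [3.139, -0.005, -0.22]
force: [-1.8, 0.3, -0.1]
grip_width: -0.0001
finger_force: 0.0
from [ 0.4555 -0.3607  0.1375] yaw -0.22 t 4.35 -> turn [ 0.02 -0.03  0.11] shift [ -2.27 -25.21  -1.39]
```

The fingers shut on nothing. I'll look before doing anything else.

```bash
python3 -c "
from h import *
w=arm.snapshot('wrist');cv2.imwrite('pics/w2.png',w['frame']);d=arm.snapshot('side');cv2.imwrite('pics/d2.png',cv2.resize(d['frame'][80:240,240:440],None,fx=3,fy=3))"
```

```text
(no output)
```

View pics/w2.png

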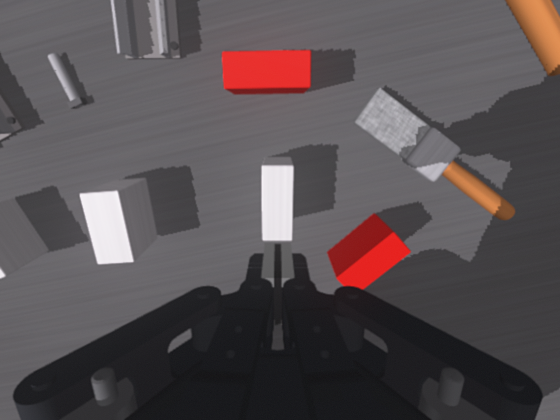

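w2 shows plate28 still upright at (277,200), with the shut fingertips at (277,260), so they appear to be behind it. I'll remeasure and check where the TCP projects.

```bash
python3 -c "
from h import *
look('plate28',lambda p:plate(p,.028),[.4555,-.36,-.2])
s=arm.sense();w=arm.snapshot('wrist');t=s['ee_pos']
print(s['joint_pos'],w['xyz'],w['attitude'],w['K'],w['distortion'])
print('tcp px',project(w,[t,t+[0,0,.019],t-[0,0,.0775],t-[0,0,.1375]]))
for v in ('top','side'):
    v=arm.snapshot(v); print('tcp',project(v,t)); print([np.round(o['box']) for o in arm.silhouettes(v,'plate28')])
    print(project(v,plate([.4555,-.36,-.22],.028)[0]).round())
"
```

```text
plate28 pred px [277. 192.] box [263. 154. 295. 241.] 0.64 pose [ 0.4527 -0.3607 -0.2313] resid 135 / 2631
[-7.32892775e-01  4.22296709e-01  1.50777342e+00  1.72467881e-05
  1.21330062e+00  1.05808491e+00] [ 0.52380263 -0.37596503  0.30987675] [-0.28974093  0.00216612 -1.79166551] [[299.42082127   0.         277.30991643]
 [  0.         299.42082127 204.76415809]
 [  0.           0.           1.        ]] [-0.02522864  0.          0.          0.          0.        ]
tcp px [[276.58288007 233.36604314]
 [276.43439295 245.84049084]
 [276.97716568 200.25580874]
 [277.15753631 185.11581315]]
tcp [[420.52429273 219.0291462 ]]
[array([340., 204., 359., 236.]), array([182., 214., 201., 246.]), array([398., 212., 411., 236.]), array([294., 201., 302., 230.]), array([396., 170., 432., 188.])]
[[408. 239.]
 [415. 237.]
 [397. 236.]
 [404. 234.]
 [412. 213.]
 [419. 210.]
 [402. 211.]
 [408. 207.]]
tcp [[354.13429919 122.22654158]]
[array([233., 258., 267., 285.]), array([282., 185., 310., 211.]), array([307., 163., 336., 192.]), array([311., 120., 332., 147.]), array([338., 136., 355., 163.]), array([238., 174., 275., 201.])]
[[361. 160.]
 [363. 145.]
 [355. 164.]
 [357. 149.]
 [343. 150.]
 [345. 135.]
 [338. 154.]
 [339. 139.]]
```

View pics/d2.png

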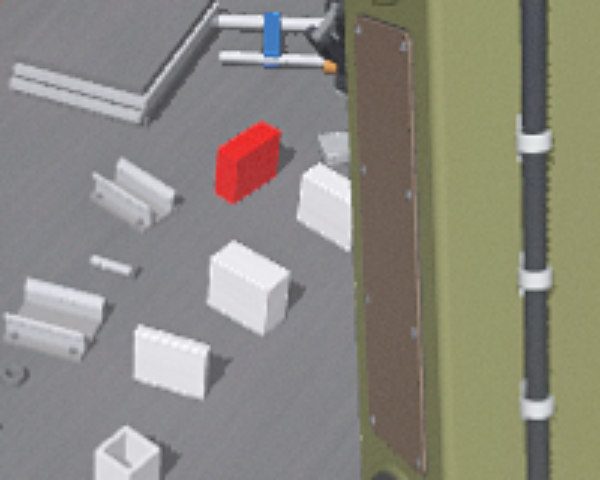

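```bash
python3 -c "
from h import *
i=cv2.imread('pics/w2.png')[140:320,180:380]; cv2.imwrite('pics/c2.png',cv2.resize(i,None,fx=3.3,fy=3.3,interpolation=cv2.INTER_CUBIC))
w=arm.snapshot('wrist');t=arm.sense()['ee_pos'];A=R.from_euler('xyz',arm.sense()['orientation'])
for h in (0,.019,.035,.045,.06): print(h,project(w,[t+A.apply([a,b,-h]) for a,b in((.011,0),(-.011,0),(.011,.01))]).round(1).tolist())
"
```

```text
0 [[276.6, 217.0], [276.7, 249.3], [292.7, 217.0]]
0.019 [[276.5, 227.9], [276.6, 263.1], [294.3, 227.9]]
0.035 [[276.4, 239.1], [276.4, 277.2], [295.9, 239.1]]
0.045 [[276.3, 247.3], [276.4, 287.5], [297.1, 247.3]]
0.06 [[276.1, 261.9], [276.2, 305.6], [299.3, 261.9]]
```

View pics/c2.png

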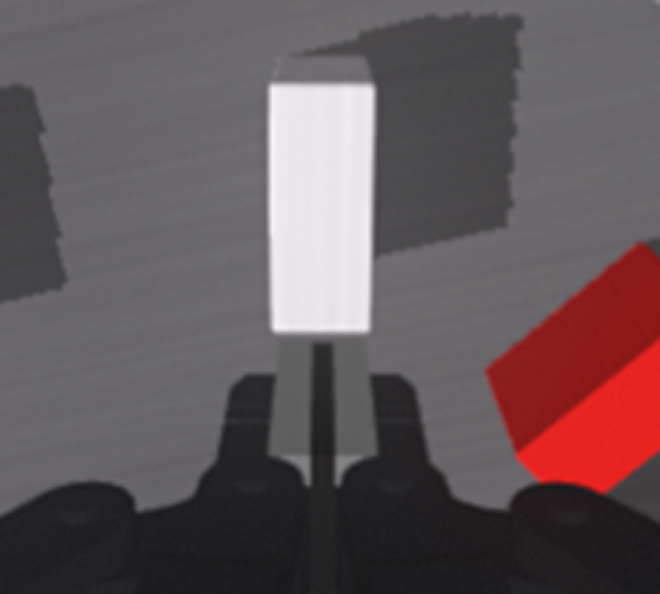

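The crop shows the shut pads' tips at about row 241. The calibration puts the TCP's front edge at row 217, so the real tips look about 35 mm farther back than the nominal TCP, which fits the 15 N contact on the plate top. I'll check this by touching a clear patch of bench gently with the fingers shut.

```bash
python3 -c "
from h import *
plan(.545,-.29,.04,-.22)"
```

```text
from [ 0.4543 -0.3597  0.1336] yaw -0.22 t 4.85 -> turn [-0.  0. -0.] shift [ 2.93 -3.51  3.74]
```

```bash
python3 -m inch '[0,0,0,2.93,-3.51,0,0, 0,0,0,2.93,-3.51,0,0, 0,0,0,2.93,-3.51,2,0, 0,0,0,2.93,-3.51,3.74,0, 0,0,0,2.93,-3.51,3.74,0]'
python3 -m inch '[0,0,0,0,0,0.4,0, 0,0,0,0,0,0.8,0, 0,0,0,0,0,1.2,0, 0,0,0,0,0,1.2,0]'
```

```text
time_s: 5.48
ee_pos: [0.5435, -0.2891, 0.0375]
orientation: [-3.14, 0.006, -0.22]
force: [-0.9, -1.5, 0.7]
grip_width: 0.0001
finger_force: 0.0
time_s: 5.98
ee_pos: [0.5447, -0.29, 0.0098]
orientation: [-3.141, 0.001, -0.22]
force: [0.2, 0.2, 0.3]
grip_width: -0.0
finger_force: 0.0
```

```bash
python3 -m inch '[0,0,0,0,0,0.2,0, 0,0,0,0,0,0.2,0]'
python3 -m inch '[0,0,0,0,0,0.16,0, 0,0,0,0,0,0.16,0]'; python3 -c "
from h import *
cv2.imwrite('pics/w3.png',arm.snapshot('wrist')['frame'])"
```

```text
time_s: 6.22
ee_pos: [0.545, -0.2901, 0.0053]
orientation: [-3.142, 0.0, -0.22]
force: [0.4, -0.3, -0.5]
grip_width: 0.0
finger_force: 0.0
time_s: 6.48
ee_pos: [0.5449, -0.2901, 0.0012]
orientation: [-3.141, 0.0, -0.22]
force: [0.3, -0.5, 0.6]
grip_width: 0.0001
finger_force: 0.0
```

View pics/w3.png

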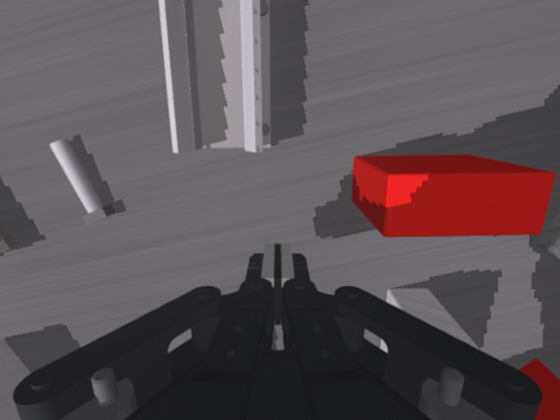

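At TCP z = 0.001 there is no contact. The pad tips still sit at row 243, clearly above the bench, so the hypothesis holds. I'll carry on down carefully.

```bash
python3 -m inch '[0,0,0,0,0,0.3,0, 0,0,0,0,0,0.6,0, 0,0,0,0,0,0.6,0]'
python3 -m inch '[0,0,0,0,0,0.2,0, 0,0,0,0,0,0.2,0]'
python3 -m inch '[0,0,0,0,0,0.15,0, 0,0,0,0,0,0.15,0]'
```

```text
time_s: 6.9
ee_pos: [0.5446, -0.2899, -0.0145]
orientation: [-3.141, 0.001, -0.22]
force: [0.2, 0.5, -0.0]
grip_width: 0.0
finger_force: 0.0
time_s: 7.15
ee_pos: [0.5449, -0.2901, -0.0189]
orientation: [-3.141, 0.001, -0.22]
force: [-0.5, -0.2, -0.6]
grip_width: -0.0003
finger_force: 0.0
time_s: 7.4
ee_pos: [0.5449, -0.2901, -0.0226]
orientation: [-3.141, 0.0, -0.22]
force: [-0.2, 0.8, 0.1]
grip_width: 0.0
finger_force: 0.0
```

```bash
python3 -m inch '[0,0,0,0,0,0.12,0, 0,0,0,0,0,0.12,0]'
python3 -m inch '[0,0,0,0,0,0.12,0, 0,0,0,0,0,0.12,0]'
python3 -m inch '[0,0,0,0,0,0.08,0, 0,0,0,0,0,0.08,0]'
```

```text
time_s: 7.65
ee_pos: [0.5449, -0.2901, -0.0256]
orientation: [-3.141, 0.0, -0.22]
force: [-0.4, 0.2, -0.3]
grip_width: 0.0001
finger_force: 0.0
time_s: 7.9
ee_pos: [0.5449, -0.2901, -0.0286]
orientation: [-3.141, 0.0, -0.22]
force: [-0.2, 0.1, 0.6]
grip_width: -0.0002
finger_force: 0.0
time_s: 8.15
ee_pos: [0.545, -0.2901, -0.0305]
orientation: [-3.141, 0.0, -0.22]
force: [-0.0, -0.0, -0.1]
grip_width: -0.0002
finger_force: 0.0
```

```bash
python3 -m inch '[0,0,0,0,0,0.08,0, 0,0,0,0,0,0.08,0]'
python3 -m inch '[0,0,0,0,0,0.08,0, 0,0,0,0,0,0.08,0]'
python3 -m inch '[0,0,0,0,0,0.06,0, 0,0,0,0,0,0.06,0]'
```

```text
time_s: 8.4
ee_pos: [0.545, -0.2902, -0.0324]
orientation: [-3.142, 0.0, -0.22]
force: [0.4, -0.9, 0.1]
grip_width: -0.0
finger_force: 0.0
time_s: 8.65
ee_pos: [0.545, -0.2901, -0.0344]
orientation: [-3.141, 0.0, -0.22]
force: [0.1, 1.2, -0.2]
grip_width: 0.0003
finger_force: 0.0
time_s: 8.9
ee_pos: [0.5451, -0.2902, -0.0347]
orientation: [3.142, -0.0, -0.22]
force: [-6.7, 3.8, 12.7]
grip_width: 0.0001
finger_force: 6.1
```

The tips touch the bench at TCP z = -0.0345, so the real fingertips are 34.5 mm above the reported TCP. I'll put that offset into the planner, then lift and grasp plate28, which hasn't moved.

```bash
sed -i 's/np.array(\[x,y,z\])-s\["ee_pos"\]/np.array([x,y,z-.0345])-s["ee_pos"]/' h.py
sed -i 's/"""turn/"""z = true tip height (34.5 mm above reported TCP). turn/' h.py
python3 -m inch '[0,0,0,0,0,-2,1, 0,0,0,0,0,-4,1, 0,0,0,0,0,-4,1]'; python3 -c "
from h import *
plan(.4527,-.3606,.1,-.23)"
```

```text
time_s: 9.28
ee_pos: [0.5468, -0.2913, 0.0685]
orientation: [3.139, -0.007, -0.22]
force: [-0.3, -0.4, -0.4]
grip_width: 0.0544
finger_force: 0.0
from [ 0.5468 -0.2913  0.0685] yaw -0.22 t 9.28 -> turn [ 0.01 -0.04  0.06] shift [-3.07  3.53  0.11]
```

```bash
python3 -m inch '[0,0,0.06,-2.99,3.56,0,0.8, 0,0,0.06,-2.99,3.56,0,0.8, 0,0,0.06,-2.99,3.56,0,0.8, 0,0,0.06,-2.99,3.56,0,0.8]'; python3 -c "
from h import *
plan(.4527,-.3606,.024,-.23)"
```

```text
time_s: 9.78
ee_pos: [0.4528, -0.3604, 0.0637]
orientation: [-3.141, 0.0, -0.231]
force: [-0.0, 0.5, -0.1]
grip_width: 0.0687
finger_force: 0.0
from [ 0.4528 -0.3604  0.0637] yaw -0.231 t 9.78 -> turn [-0.    0.   -0.01] shift [-0.    0.01  2.97]
```

```bash
python3 -m inch '[0,0,0,0,0,1.5,0.8, 0,0,0,0,0,2.97,0.8, 0,0,0,0,0,2.97,0.8, 0,0,0,0,0,2.97,0, 0,0,0,0,0,2.97,0, 0,0,0,0,0,2.97,0, 0,0,0,0,0,2.97,0, 0,0,0,0,0,2.97,0]'
```

```text
time_s: 10.78
ee_pos: [0.4535, -0.3611, -0.0084]
orientation: [3.141, -0.002, -0.231]
force: [-0.9, 2.9, 8.3]
grip_width: 0.0269
finger_force: 59.5
```

Gripped: opening 27 mm, 59 N. I'll lift, carry it toward stand28 and stop short to measure the stand with the wrist camera.

```bash
python3 -m inch '[0,0,0,0,0,-2,0, 0,0,0,0,0,-5,0, 0,0,0,0,0,-5,0, 0,0,0,0,0,-5,0]'; python3 -c "
from h import *
plan(.55,.26,.16,-.23)"
```

```text
time_s: 11.28
ee_pos: [0.4527, -0.3607, 0.1153]
orientation: [3.141, -0.001, -0.231]
force: [0.6, 0.3, -3.2]
grip_width: 0.0274
finger_force: 60.5
from [ 0.4527 -0.3607  0.1153] yaw -0.231 t 11.28 -> turn [ 0. -0. -0.] shift [ -1.89 -25.06  -0.42]
```

```bash
python3 -m inch '[0,0,0,-0.3,-2.5,-0.42,0, 0,0,0,-0.5,-5,-0.42,0, 0,0,0,-0.7,-7.5,-0.42,0, 0,0,0,-0.9,-10,-0.42,0, 0,0,0,-1.1,-12.5,-0.42,0, 0,0,0,-1.3,-15,-0.42,0, 0,0,0,-1.5,-17.5,-0.42,0, 0,0,0,-1.7,-20,-0.42,0, 0,0,0,-1.8,-22.5,-0.42,0, 0,0,0,-1.89,-25.06,-0.42,0]'
python3 -m inch '[0,0,0,0,0,0,0, 0,0,0,0,0,0,0]'; python3 -c "
from h import *
look('stand28',lambda p:stand(p,.034),[.6373,.2672,-.22],'w4')
look('stand28',lambda p:stand(p,.026),[.6373,.2672,-.22])"
```

```text
time_s: 12.52
ee_pos: [0.5483, 0.2576, 0.123]
orientation: [3.14, 0.003, -0.231]
force: [0.3, -1.3, -2.5]
grip_width: 0.0274
finger_force: 60.8
time_s: 12.78
ee_pos: [0.5482, 0.2554, 0.1233]
orientation: [3.139, 0.003, -0.23]
force: [0.8, -0.5, -2.6]
grip_width: 0.027
finger_force: 61.0
stand28 pred px [239. 101.] box [205.  56. 275. 153.] 0.89 pose [ 0.6338  0.2675 -0.203 ] resid 305 / 6038
stand28 pred px [239. 102.] box [206.  55. 274. 152.] 0.71 pose [ 0.6346  0.2697 -0.2171] resid 695 / 5920
```

View pics/w4.png

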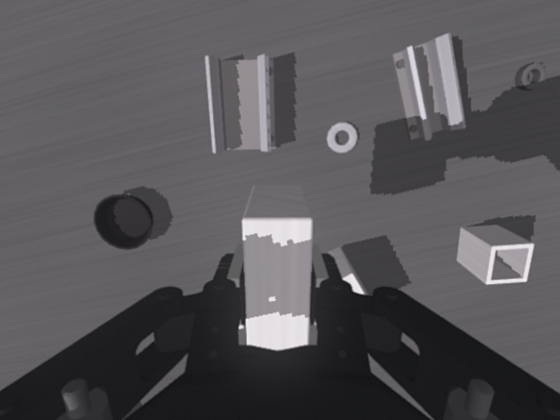

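w4 shows plate28 held square, the stand's slot at (240,103), and the tube and plate20 clear. The 34 mm slot model fits this stand, at (0.634, 0.2675).

```bash
python3 -c "
from h import *
plan(.6338,.2675,.09,-.204)"
```

```text
from [0.5491 0.2547 0.1252] yaw -0.232 t 12.97 -> turn [ 0.    0.   -0.16] shift [ 3.18 -1.28  2.79]
```

```bash
python3 -m inch '[0,0,-0.16,1.6,-0.6,0.5,0, 0,0,-0.16,3.18,-1.28,1.5,0, 0,0,-0.16,3.18,-1.28,2.79,0, 0,0,-0.16,3.18,-1.28,2.79,0, 0,0,-0.16,3.18,-1.28,2.79,0]'; python3 -c "
from h import *
plan(.6338,.2675,.032,-.204)
s=arm.snapshot('top');d=arm.snapshot('side')
a=np.vstack([s['frame'][120:190,130:210],]);b=d['frame'][200:290,120:230]
cv2.imwrite('pics/d4.png',cv2.resize(b,None,fx=5,fy=5))"
```

```text
time_s: 13.6
ee_pos: [0.6342, 0.2686, 0.0575]
orientation: [-3.141, -0.001, -0.203]
force: [-0.7, 0.7, -2.3]
grip_width: 0.0272
finger_force: 61.1
from [0.6342 0.2686 0.0575] yaw -0.203 t 13.6 -> turn [-0.01 -0.01  0.  ] shift [-0.01  0.05  2.4 ]
```

View pics/d4.png

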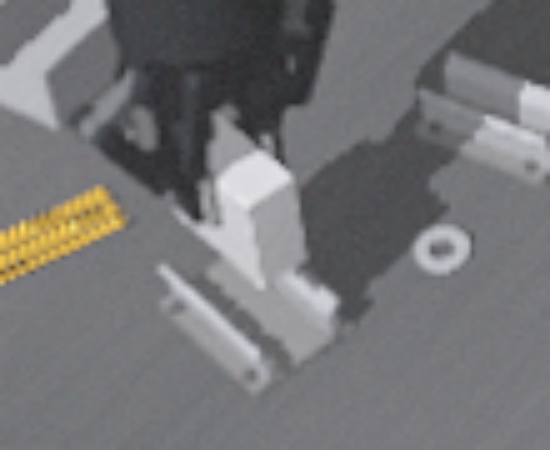

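```bash
python3 -c "
from h import *
d=arm.snapshot('side')
for z0 in (.06,.066,.072): print(((project(d,box([.634,.268,-.204],.07,.028,z0,z0+.06))-[120,200])*5).round().tolist())
print(((project(d,box([.634,.2675,-.204],.08,.046,.031,.031))-[120,200])*5).round().tolist())"
```

```text
[[310.0, 272.0], [295.0, 190.0], [264.0, 304.0], [247.0, 222.0], [222.0, 195.0], [205.0, 113.0], [176.0, 226.0], [157.0, 143.0]]
[[309.0, 264.0], [294.0, 181.0], [262.0, 296.0], [245.0, 213.0], [220.0, 187.0], [203.0, 105.0], [174.0, 218.0], [155.0, 135.0]]
[[307.0, 256.0], [292.0, 173.0], [260.0, 288.0], [244.0, 205.0], [219.0, 179.0], [201.0, 96.0], [172.0, 210.0], [153.0, 126.0]]
[[338.0, 304.0], [338.0, 304.0], [263.0, 357.0], [263.0, 357.0], [239.0, 218.0], [239.0, 218.0], [164.0, 268.0], [164.0, 268.0]]
```

```bash
python3 -c "
from h import *
w=arm.snapshot('wrist');s=arm.sense();t=s['ee_pos'];print(t)
cv2.imwrite('pics/w5.png',w['frame'])
z0=t[2]+.0095
for dx in(-.005,0,.005):
  P=box([t[0]+dx*np.cos(.204),t[1]-dx*np.sin(.204),-.204],.07,.028,z0,z0+.06)[4:]
  print(dx,project(w,P).round(1).tolist())
g=cv2.cvtColor(w['frame'],6)
print(g[170:235,277].tolist())"
```

```text
[0.63422341 0.26894293 0.0574578 ]
-0.005 [[300.9, 191.1], [312.2, 228.2], [252.4, 191.0], [239.5, 228.1]]
0 [[301.1, 182.6], [312.6, 215.9], [252.2, 182.5], [239.0, 215.8]]
0.005 [[301.3, 174.0], [313.1, 203.2], [252.0, 173.9], [238.6, 203.1]]
[143, 143, 142, 143, 143, 143, 143, 142, 139, 141, 142, 143, 142, 142, 140, 121, 108, 107, 106, 107, 106, 106, 107, 109, 109, 109, 108, 106, 105, 105, 107, 108, 109, 109, 109, 110, 108, 107, 110, 111, 110, 110, 110, 111, 112, 110, 110, 135, 171, 198, 214, 226, 229, 229, 229, 229, 229, 230, 229, 229, 229, 229, 229, 229, 229]
```

The far edges of the plate in the wrist view (rows 185 and 218) put it within about 1.5 mm of centre along the slot. Lowering.

```bash
python3 -m inch '[0,0,0,0.03,0.05,1,0, 0,0,0,0.03,0.05,1.7,0, 0,0,0,0.03,0.05,2.2,0, 0,0,0,0.03,0.05,2.36,0, 0,0,0,0.03,0.05,2.36,0]'
```

```text
time_s: 14.42
ee_pos: [0.6345, 0.2676, -0.0023]
orientation: [-3.141, -0.001, -0.203]
force: [-4.1, -1.4, 3.3]
grip_width: 0.0274
finger_force: 62.0
```

```bash
python3 -m inch '[0,0,0,0,0,0.04,0, 0,0,0,0,0,0.04,0.5, 0,0,0,0,0,0.04,0.5, 0,0,0,0,0,0.02,0.5, 0,0,0,0,0,0,0.6, 0,0,0,0,0,-1,0.6, 0,0,0,0,0,-3,0.6, 0,0,0,0,0,-5,1, 0,0,0,0,0,-5,1, 0,0,0,0,0,-5,1]'; python3 -c "
from h import *
plan(.43,.195,.16,.29)
w=arm.snapshot('wrist');cv2.imwrite('pics/w6.png',w['frame'])
look('plate28',lambda p:[box(p,.07,.028,.006,.066)],[.634,.267,-.2])
look('stand28',lambda p:stand(p,.034)+[box(p,.07,.028,.006,.066)],[.634,.267,-.2])"
```

```text
time_s: 15.68
ee_pos: [0.634, 0.2673, 0.1211]
orientation: [3.141, 0.001, -0.203]
force: [-0.4, 0.1, 0.0]
grip_width: 0.0851
finger_force: 0.0
from [0.634  0.2673 0.1211] yaw -0.203 t 15.68 -> turn [ 0.    0.   -2.82] shift [-7.41  4.48 -0.17]
plate28 pred px [277. 196.] box [260. 157. 295. 249.] 0.96 pose [ 0.6336  0.2675 -0.2066] resid 112 / 3134
stand28 pred px [277. 196.] box [244. 148. 309. 237.] 0.67 pose [ 0.6349  0.2685 -0.2111] resid 3224 / 2569
```

View pics/w6.png

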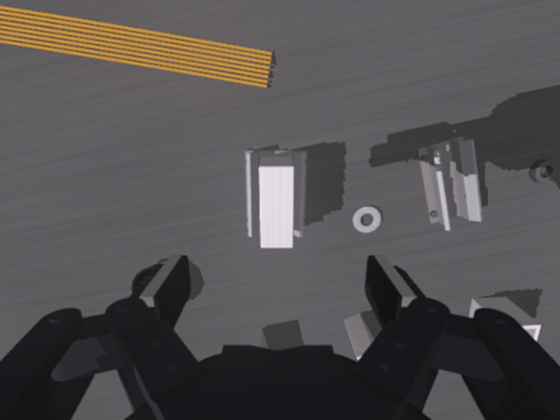

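w6 shows plate28 standing in its slot at (276,205). The fit gives (0.6336, 0.2675) at floor height, which is centred. Next is plate20.

```bash
python3 -m inch '[0,0,-0.9,-2.4,1.4,-0.17,1, 0,0,-1.8,-4.8,2.8,-0.17,1, 0,0,-2.82,-7.41,4.48,-0.17,1, 0,0,-2.82,-7.41,4.48,-0.17,1, 0,0,-2.82,-7.41,4.48,-0.17,1]'; python3 -c "
from h import *
look('plate20',lambda p:plate(p,.02),[.4374,.2002,.297])
look('plate20',lambda p:plate(p,.028),[.4374,.2002,.297])
plan(.4374,.2002,.024,.297)"
```

```text
time_s: 16.55
ee_pos: [0.4292, 0.1947, 0.1262]
orientation: [3.142, -0.0, 0.289]
force: [1.0, -1.1, 0.8]
grip_width: 0.0855
finger_force: 0.0
plate20 pred px [274. 185.] box [257. 147. 284. 236.] 0.63 pose [0.4343 0.2023 0.3042] resid 161 / 1941
plate20 pred px [274. 187.] box [257. 148. 284. 237.] 0.97 pose [0.4353 0.1997 0.3384] resid 902 / 2025
from [0.431  0.1952 0.1259] yaw 0.289 t 16.75 -> turn [ 0.   -0.   -0.04] shift [ 0.3  -0.12  5.45]
```

```bash
python3 -m inch '[0,0,-0.09,0.24,-0.22,2,0.7, 0,0,-0.09,0.24,-0.22,4,0.7, 0,0,-0.09,0.24,-0.22,5.43,0.7, 0,0,-0.09,0.24,-0.22,5.43,0.7, 0,0,-0.09,0.24,-0.22,5.43,0, 0,0,-0.09,0.24,-0.22,5.43,0, 0,0,-0.09,0.24,-0.22,5.43,0, 0,0,-0.09,0.24,-0.22,5.43,0, 0,0,-0.09,0.24,-0.22,5.43,0, 0,0,-0.09,0.24,-0.22,5.43,0]'; python3 -m inch '[0,0,0,0,0,-2,0, 0,0,0,0,0,-4,0, 0,0,0,0,0,-5.6,0, 0,0,0,0,0,-5.6,0, 0,0,0,0,0,-5.6,0]'; python3 -c "
from h import *
plan(.555,-.26,.165,-.23)"
```

```text
time_s: 18.0
ee_pos: [0.4354, 0.2024, -0.0083]
orientation: [-3.141, -0.003, 0.305]
force: [-1.2, 0.2, 4.7]
grip_width: 0.0193
finger_force: 58.7
time_s: 18.62
ee_pos: [0.434, 0.2018, 0.1297]
orientation: [3.142, 0.001, 0.305]
force: [-0.3, 0.5, -2.3]
grip_width: 0.0195
finger_force: 59.6
from [0.434  0.2018 0.1297] yaw 0.305 t 18.62 -> turn [0.   0.   3.07] shift [-0.93 19.07 -0.03]
```

```bash
python3 -m inch '[0,0,0,0,2.4,0,0, 0,0,0,0,4.8,0,0, 0,0,0,-0.2,7.2,0,0, 0,0,0.5,-0.3,9.6,0,0, 0,0,1.2,-0.4,12,0,0, 0,0,1.8,-0.6,14.4,0,0, 0,0,2.5,-0.8,17,0,0, 0,0,3.07,-0.93,19.07,0,0, 0,0,3.07,-0.93,19.07,0,0, 0,0,3.07,-0.93,19.07,0,0]'; python3 -c "
from h import *
look('stand20',lambda p:stand(p,.026),[.645,-.282,-.23],'w7')
look('stand20',lambda p:stand(p,.034),[.645,-.282,-.23])
w=arm.snapshot('wrist');s=arm.sense();t=s['ee_pos'];y=s['orientation'][2];z0=t[2]+.0095
print(project(w,box([t[0],t[1],y],.07,.02,z0,z0+.06)[4:]).round(1).tolist())
g=cv2.cvtColor(w['frame'],6)[:,277].astype(int);e=np.abs(np.diff(g));print([(i,g[i],g[i+1]) for i in range(160,260) if e[i]>12])
plan(.645,-.282,.09,-.24)"
```

```text
time_s: 19.88
ee_pos: [0.5548, -0.2592, 0.1286]
orientation: [-3.141, 0.003, -0.23]
force: [-0.5, -0.8, -4.0]
grip_width: 0.0191
finger_force: 60.0
stand20 pred px [279.  90.] box [248.  39. 310. 137.] 0.58 pose [ 0.6438 -0.2819 -0.2199] resid 160 / 5110
stand20 pred px [280.  91.] box [248.  38. 310. 138.] 0.59 pose [ 0.6441 -0.281  -0.2218] resid 1023 / 5165
[[294.2, 182.5], [302.6, 216.2], [259.2, 182.5], [249.8, 216.2]]
[(216, np.int64(109), np.int64(131)), (217, np.int64(131), np.int64(167)), (218, np.int64(167), np.int64(195)), (219, np.int64(195), np.int64(215)), (220, np.int64(215), np.int64(228)), (239, np.int64(229), np.int64(198)), (240, np.int64(198), np.int64(160))]
from [ 0.5556 -0.2588  0.1303] yaw -0.229 t 20.12 -> turn [-0.    0.    0.06] shift [3.69 0.09 2.99]
```

View pics/w7.png

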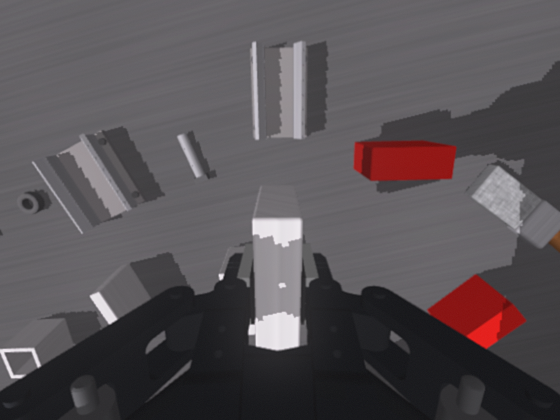

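w7 shows plate20 held square and stand20's slot at (278,90). The 26 mm model fits it clearly better. Moving over it and lowering.

```bash
python3 -m inch '[0,0,-0.05,1.5,0.04,0.3,0, 0,0,-0.05,3.68,0.08,1,0, 0,0,-0.05,3.68,0.08,2.9,0, 0,0,-0.05,3.68,0.08,2.9,0, 0,0,-0.05,3.68,0.08,2.9,0, 0,0,-0.05,3.68,0.08,2.9,0]'; python3 -c "
from h import *
plan(.6445,-.282,.032,-.22)"
```

```text
time_s: 20.88
ee_pos: [0.6453, -0.2831, 0.0606]
orientation: [3.141, -0.003, -0.222]
force: [0.4, 0.6, -1.9]
grip_width: 0.0199
finger_force: 59.7
from [ 0.6453 -0.2831  0.0606] yaw -0.222 t 20.88 -> turn [ 0.01 -0.02 -0.01] shift [-0.05 -0.04  2.52]
```

```bash
python3 -m inch '[0,0,0,-0.02,-0.03,1,0, 0,0,0,-0.02,-0.03,1.7,0, 0,0,0,-0.02,-0.03,2.3,0, 0,0,0,-0.02,-0.03,2.5,0, 0,0,0,-0.02,-0.03,2.5,0]'
```

```text
time_s: 21.5
ee_pos: [0.6447, -0.282, -0.0023]
orientation: [3.141, -0.001, -0.222]
force: [-11.0, 5.4, 15.8]
grip_width: 0.019
finger_force: 62.8
```

```bash
python3 -m inch '[0,0,0,0,0,0,0.42, 0,0,0,0,0,0,0.42, 0,0,0,0,0,0,0.42, 0,0,0,0,0,-0.1,0.5, 0,0,0,0,0,-1,0.5, 0,0,0,0,0,-3,0.6, 0,0,0,0,0,-5,1, 0,0,0,0,0,-5,1, 0,0,0,0,0,-5,1]'; python3 -c "
from h import *
look('plate20',lambda p:[box(p,.07,.02,.006,.066)],[.644,-.282,-.22],'w8')
look('plate20',lambda p:[box(p,.07,.02,.012,.072)],[.644,-.282,-.22])
plan(.46,-.204,.16,-.187)"
```

```text
time_s: 22.62
ee_pos: [0.6442, -0.2818, 0.1209]
orientation: [3.141, -0.001, -0.222]
force: [-0.2, -0.0, -0.6]
grip_width: 0.0852
finger_force: 0.0
plate20 pred px [277. 197.] box [263. 156. 291. 248.] 0.65 pose [ 0.6432 -0.2823 -0.2317] resid 81 / 2258
plate20 pred px [277. 197.] box [265. 157. 290. 248.] 0.63 pose [ 0.646  -0.2829 -0.2238] resid 183 / 2241
from [ 0.6439 -0.2817  0.1192] yaw -0.222 t 22.82 -> turn [-0.    0.01 -0.2 ] shift [-7.86 -1.41 -0.24]
```

View pics/w8.png

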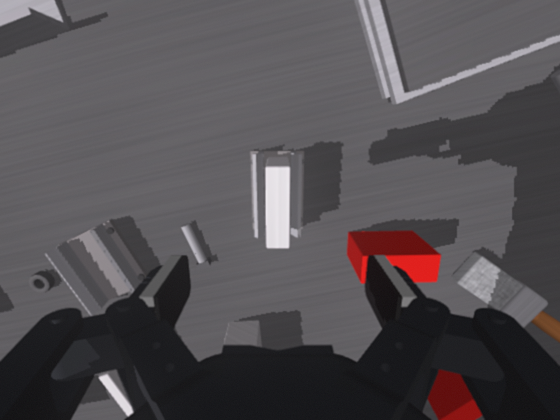

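w8 shows plate20 seated at (278,205) and centred. Next is plate36.

```bash
python3 -m inch '[0,0,-0.2,-2.5,-0.5,-0.24,1, 0,0,-0.2,-5,-1,-0.24,1, 0,0,-0.2,-7.86,-1.41,-0.24,1, 0,0,-0.2,-7.86,-1.41,-0.24,1, 0,0,-0.2,-7.86,-1.41,-0.24,1]'; python3 -c "
from h import *
look('plate36',lambda p:plate(p,.036),[.4668,-.2042,-.187])
look('plate36',lambda p:plate(p,.028),[.4668,-.2042,-.187])
plan(.4638,-.2042,.023,-.187)"
```

```text
time_s: 23.45
ee_pos: [0.4607, -0.2045, 0.1267]
orientation: [3.141, -0.001, -0.187]
force: [0.2, -0.1, -0.4]
grip_width: 0.0858
finger_force: 0.0
plate36 pred px [275. 189.] box [250. 149. 301. 239.] 0.62 pose [ 0.4644 -0.2035 -0.14  ] resid 110 / 3696
plate36 pred px [275. 190.] box [254. 149. 298. 242.] 0.6 pose [ 0.4645 -0.2034 -0.121 ] resid 792 / 3679
from [ 0.4613 -0.2046  0.126 ] yaw -0.187 t 23.65 -> turn [-0.  0. -0.] shift [ 0.1  -0.04  5.5 ]
```

```bash
python3 -m inch '[0,0,-0.27,0.13,-0.06,2,0.9, 0,0,-0.27,0.13,-0.06,4,0.9, 0,0,-0.27,0.13,-0.06,5.5,0.9, 0,0,-0.27,0.13,-0.06,5.5,0.9, 0,0,-0.27,0.13,-0.06,5.5,0, 0,0,-0.27,0.13,-0.06,5.5,0, 0,0,-0.27,0.13,-0.06,5.5,0, 0,0,-0.27,0.13,-0.06,5.5,0, 0,0,-0.27,0.13,-0.06,5.5,0]'; python3 -m inch '[0,0,0,0,0,-2,0, 0,0,0,0,0,-4,0, 0,0,0,0,0,-5.6,0, 0,0,0,0,0,-5.6,0, 0,0,0,0,0,-5.6,0]'; python3 -c "
from h import *
plan(.51,-.1,.165,.2)"
```

```text
time_s: 24.78
ee_pos: [0.4648, -0.2038, -0.0096]
orientation: [3.141, -0.003, -0.14]
force: [-1.5, -0.2, 6.4]
grip_width: 0.0355
finger_force: 59.9
time_s: 25.4
ee_pos: [0.4633, -0.2031, 0.128]
orientation: [-3.141, 0.001, -0.14]
force: [0.5, 0.5, -4.8]
grip_width: 0.0353
finger_force: 62.3
from [ 0.4633 -0.2031  0.128 ] yaw -0.14 t 25.4 -> turn [-0.    0.01 -1.95] shift [ 1.27 -4.34 -0.1 ]
```

```bash
python3 -m inch '[0,0,-0.9,0.6,-2,-0.1,0, 0,0,-1.95,1.27,-4.34,-0.1,0, 0,0,-1.95,1.27,-4.34,-0.1,0, 0,0,-1.95,1.27,-4.34,-0.1,0, 0,0,-1.95,1.27,-4.34,-0.1,0]'; python3 -c "
from h import *
look('stand36',lambda p:stand(p,.042),[.6084,-.08,.207])
w=arm.snapshot('wrist');s=arm.sense();t=s['ee_pos'];y=s['orientation'][2];z0=t[2]+.0095
print(project(w,box([t[0],t[1],y],.07,.036,z0,z0+.06)[4:]).round(1).tolist())
g=cv2.cvtColor(w['frame'],6)[:,277].astype(int);e=np.abs(np.diff(g));print([(i,int(g[i]),int(g[i+1])) for i in range(160,230) if e[i]>12])
plan(.6084,-.08,.09,.207)"
```

```text
time_s: 26.02
ee_pos: [0.5099, -0.1012, 0.1306]
orientation: [-3.141, 0.001, 0.199]
force: [-0.3, -0.1, -3.6]
grip_width: 0.0352
finger_force: 62.4
stand36 pred px [276.  81.] box [ 48.   1. 113.  93.] 0.59 pose [ 0.0902 -0.0307  6.7372] resid 5697 / 5697
[[308.5, 182.2], [324.1, 215.8], [245.4, 182.2], [229.0, 215.8]]
[(216, 107, 128), (217, 128, 166), (218, 166, 196), (219, 196, 210)]
from [ 0.5101 -0.1011  0.1311] yaw 0.199 t 26.18 -> turn [-0.    0.   -0.05] shift [ 4.02 -0.05  3.02]
```

```bash
python3 -c "
from h import *
look('stand36',lambda p:stand(p,.042),[.6084,-.08,.207])
look('stand36',lambda p:stand(p,.042),[.6084,-.08,.207])"
```

```text
stand36 pred px [276.  81.] box [234.  32. 312. 133.] 0.9 pose [ 0.6053 -0.0791  0.2141] resid 248 / 6636
stand36 pred px [276.  82.] box [235.  33. 312. 134.] 0.71 pose [ 0.6055 -0.0794  0.2153] resid 263 / 6599
```

```bash
python3 -m inch '[0,0,-0.09,1.5,-0.05,0.3,0, 0,0,-0.09,3.94,-0.1,1,0, 0,0,-0.09,3.94,-0.1,2.95,0, 0,0,-0.09,3.94,-0.1,2.95,0, 0,0,-0.09,3.94,-0.1,2.95,0, 0,0,-0.09,3.94,-0.1,2.95,0]'; python3 -c "
from h import *
plan(.606,-.0792,.032,.2147)"
```

```text
time_s: 27.12
ee_pos: [0.6072, -0.0787, 0.0599]
orientation: [3.14, -0.003, 0.216]
force: [0.9, 0.3, -4.2]
grip_width: 0.0354
finger_force: 62.3
from [ 0.6072 -0.0787  0.0599] yaw 0.216 t 27.12 -> turn [ 0.01 -0.02  0.01] shift [-0.06  0.01  2.5 ]
```

```bash
python3 -m inch '[0,0,0,-0.03,0,1,0, 0,0,0,-0.03,0,1.7,0, 0,0,0,-0.03,0,2.3,0, 0,0,0,-0.03,0,2.5,0, 0,0,0,-0.03,0,2.5,0]'
```

```text
time_s: 27.75
ee_pos: [0.6058, -0.0785, -0.0036]
orientation: [3.141, -0.0, 0.216]
force: [-9.4, 1.3, 10.1]
grip_width: 0.0353
finger_force: 64.4
```

```bash
python3 -m inch '[0,0,0,0,0,0,0.6, 0,0,0,0,0,0,0.6, 0,0,0,0,0,0,0.6, 0,0,0,0,0,-0.1,0.7, 0,0,0,0,0,-1,0.7, 0,0,0,0,0,-3,0.7, 0,0,0,0,0,-5,1, 0,0,0,0,0,-5,1, 0,0,0,0,0,-5,1]'; python3 -c "
from h import *
look('plate36',lambda p:[box(p,.07,.036,.006,.066)],[.6055,-.079,.215],'w9')
look('plate36',lambda p:[box(p,.07,.036,.012,.072)],[.6055,-.079,.215])
plan(.467,-.0751,.16,.158)"
```

```text
time_s: 28.88
ee_pos: [0.6054, -0.0784, 0.1193]
orientation: [-3.141, 0.001, 0.216]
force: [-1.1, 0.0, -0.4]
grip_width: 0.0858
finger_force: 0.0
plate36 pred px [278. 197.] box [253. 154. 301. 249.] 0.67 pose [ 0.6054 -0.0785  0.2137] resid 183 / 3974
plate36 pred px [278. 197.] box [239. 274. 260. 342.] 0.72 pose [ 0.4808 -0.0828  0.0929] resid 2813 / 1044
from [ 0.6052 -0.0783  0.1187] yaw 0.216 t 29.07 -> turn [-0.    0.01  0.33] shift [-5.37 -1.31 -0.26]
```

View pics/w9.png

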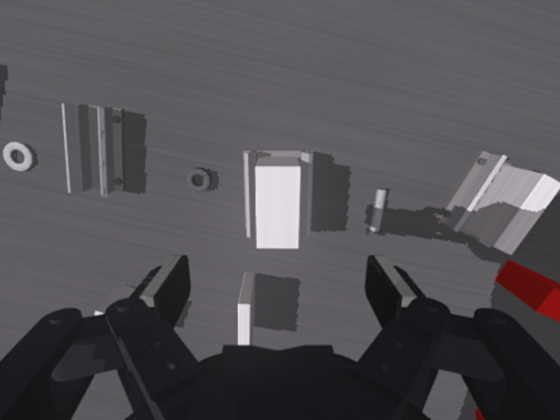

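w9 shows plate36 seated at (277,205), centred and level. Last is plate12.

```bash
python3 -m inch '[0,0,0.33,-2.5,-0.6,-0.26,1, 0,0,0.33,-5.37,-1.31,-0.26,1, 0,0,0.33,-5.37,-1.31,-0.26,1, 0,0,0.33,-5.37,-1.31,-0.26,1, 0,0,0.33,-5.37,-1.31,-0.26,1]'; python3 -c "
from h import *
look('plate12',lambda p:plate(p,.012),[.4725,-.0751,.158])
look('plate12',lambda p:plate(p,.012),[.4725,-.0751,.158])
plan(.4725,-.0751,.026,.158)"
```

```text
time_s: 29.7
ee_pos: [0.4687, -0.0754, 0.1265]
orientation: [3.141, -0.001, 0.159]
force: [0.0, 0.6, 0.5]
grip_width: 0.0853
finger_force: 0.0
plate12 pred px [278. 191.] box [271. 151. 291. 235.] 0.62 pose [ 0.4735 -0.0745  0.1779] resid 96 / 1210
plate12 pred px [278. 191.] box [272. 151. 288. 237.] 0.84 pose [ 0.4724 -0.0746  0.1687] resid 100 / 1178
from [ 0.4681 -0.0752  0.1262] yaw 0.159 t 29.9 -> turn [-0.  0.  0.] shift [0.18 0.02 5.39]
```

```bash
python3 -m inch '[0,0,-0.07,0.19,0,2,0.7, 0,0,-0.07,0.19,0,4,0.7, 0,0,-0.07,0.19,0,5.31,0.7, 0,0,-0.07,0.19,0,5.31,0.7, 0,0,-0.07,0.19,0,5.31,0, 0,0,-0.07,0.19,0,5.31,0, 0,0,-0.07,0.19,0,5.31,0, 0,0,-0.07,0.19,0,5.31,0, 0,0,-0.07,0.19,0,5.31,0, 0,0,-0.07,0.19,0,5.31,0]'; python3 -m inch '[0,0,0,0,0,-2,0, 0,0,0,0,0,-4,0, 0,0,0,0,0,-5.5,0, 0,0,0,0,0,-5.5,0, 0,0,0,0,0,-5.5,0]'; python3 -c "
from h import *
plan(.515,.095,.165,.1)"
```

```text
time_s: 31.15
ee_pos: [0.473, -0.0747, -0.005]
orientation: [3.141, -0.002, 0.171]
force: [-1.5, 0.6, 8.1]
grip_width: 0.0109
finger_force: 58.9
time_s: 31.78
ee_pos: [0.4719, -0.0744, 0.1308]
orientation: [-3.141, 0.001, 0.171]
force: [0.2, 0.2, -2.0]
grip_width: 0.0109
finger_force: 58.7
from [ 0.4719 -0.0744  0.1308] yaw 0.171 t 31.77 -> turn [-0.    0.    0.41] shift [ 2.85 -6.39  0.01]
```

```bash
python3 -m inch '[0,0,0.2,0.9,-2.1,0,0, 0,0,0.41,1.8,-4.2,0,0, 0,0,0.41,2.85,-6.39,0,0, 0,0,0.41,2.85,-6.39,0,0, 0,0,0.41,2.85,-6.39,0,0, 0,0,0.41,2.85,-6.39,0,0]'; python3 -c "
from h import *
look('stand12',lambda p:stand(p,.018),[.61,.098,.0935])
look('stand12',lambda p:stand(p,.018),[.61,.098,.0935])
w=arm.snapshot('wrist');s=arm.sense();t=s['ee_pos'];y=s['orientation'][2];z0=t[2]+.006
print(project(w,box([t[0],t[1],y],.07,.012,z0,z0+.06)[4:]).round(1).tolist())
g=cv2.cvtColor(w['frame'],6)[:,277].astype(int);e=np.abs(np.diff(g));print([(i,int(g[i]),int(g[i+1])) for i in range(160,230) if e[i]>12])
plan(.61,.098,.09,.0935)"
```

```text
time_s: 32.52
ee_pos: [0.515, 0.094, 0.1308]
orientation: [3.141, 0.001, 0.098]
force: [-0.2, 0.1, -1.3]
grip_width: 0.0109
finger_force: 58.9
stand12 pred px [283.  88.] box [259.  40. 306. 137.] 0.69 pose [0.6091 0.0996 0.0928] resid 192 / 4230
stand12 pred px [283.  88.] box [260.  38. 305. 134.] 0.94 pose [0.6089 0.0993 0.0943] resid 186 / 4204
[[287.0, 181.0], [291.5, 213.0], [266.4, 181.1], [260.8, 213.0]]
[(210, 111, 131), (211, 131, 171), (212, 171, 201), (213, 201, 216)]
from [0.5153 0.0945 0.1313] yaw 0.098 t 32.77 -> turn [ 0.   -0.    0.03] shift [3.78 0.23 3.03]
```

```bash
python3 -m inch '[0,0,0.03,1.5,0.08,0.3,0, 0,0,0.03,3.75,0.165,1,0, 0,0,0.03,3.75,0.165,2.9,0, 0,0,0.03,3.75,0.165,2.9,0, 0,0,0.03,3.75,0.165,2.9,0, 0,0,0.03,3.75,0.165,2.9,0]'; python3 -c "
from h import *
plan(.609,.0994,.0355,.0935)"
```

```text
time_s: 33.52
ee_pos: [0.6098, 0.1003, 0.0612]
orientation: [-3.142, -0.003, 0.094]
force: [0.9, -0.5, -1.4]
grip_width: 0.011
finger_force: 58.9
from [0.6098 0.1003 0.0612] yaw 0.094 t 33.52 -> turn [-0.   -0.02  0.  ] shift [-0.04  0.03  2.41]
```

```bash
python3 -m inch '[0,0,0,-0.02,0.02,1,0, 0,0,0,-0.02,0.02,1.7,0, 0,0,0,-0.02,0.02,2.2,0, 0,0,0,-0.02,0.02,2.4,0, 0,0,0,-0.02,0.02,2.4,0]'
```

```text
time_s: 34.15
ee_pos: [0.6088, 0.0998, 0.001]
orientation: [3.142, -0.001, 0.094]
force: [-13.8, -1.6, 20.2]
grip_width: 0.0112
finger_force: 62.5
```

```bash
python3 -m inch '[0,0,0,0,0,-0.02,0.32, 0,0,0,0,0,-0.02,0.32, 0,0,0,0,0,-0.02,0.32, 0,0,0,0,0,-0.1,0.4, 0,0,0,0,0,-1,0.4, 0,0,0,0,0,-3,0.5, 0,0,0,0,0,-5,1, 0,0,0,0,0,-5,1, 0,0,0,0,0,-5,1]'; python3 -c "
from h import *
look('plate12',lambda p:[box(p,.07,.012,.006,.066)],[.609,.0994,.0935])
w=arm.snapshot('wrist')['frame'][100:300,120:450]; d=arm.snapshot('side')['frame'][100:300,120:400]
cv2.imwrite('pics/z.png',np.vstack([cv2.resize(w,(500,300)),cv2.resize(d,(500,300))]))"
```

```text
time_s: 35.28
ee_pos: [0.6082, 0.0996, 0.123]
orientation: [-3.142, 0.001, 0.094]
force: [0.2, 0.3, -0.0]
grip_width: 0.0853
finger_force: 0.0
plate12 pred px [278. 195.] box [271. 155. 290. 243.] 0.83 pose [0.6102 0.0998 0.1034] resid 112 / 1254
```

View pics/z.png

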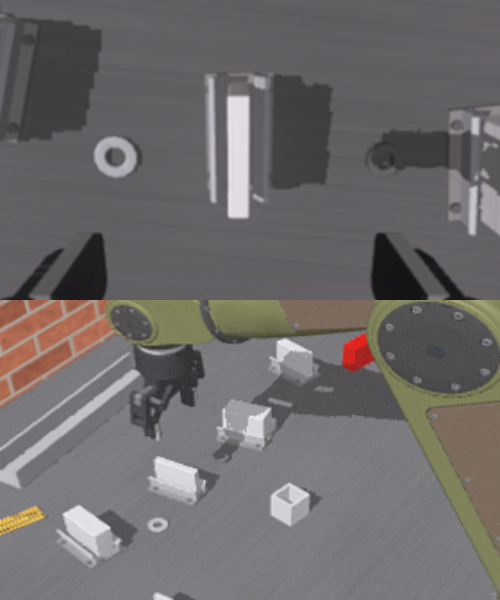

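The closing view shows all four plates standing upright in their slots. The tube is where it was and the gripper is clear, so I'm handing in.

```bash
python3 -c "
from rig import arm
print(arm.close_job())"
```

```text
the job is handed in; nothing more can be done
None
```

All four plates are in their matching stands, upright and seated, each centred along its slot to about 1 mm by the wrist camera; the arm went nowhere near the angle and tube offcuts, and the job was handed in at about 35 s.

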